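# Slide a rail blank home in the dowelling jig

## Robot

A 6-joint arm with a two-finger parallel gripper is mounted at the origin on the work surface. World frame = base frame: x ahead of the robot, y to its left, z up, the work surface at z = 0. Lengths are in mm, angles in rad, forces in N, time in s.
With the tool pointing down it reaches from about 400 to 925 mm from the base axis. Payload 12.5 kg.
Tool frame: the origin (TCP) lies at the very end of the fingers, on their centre line; the grasp point (between the pads) lies 19 mm behind it; z points along the fingers, y is the direction in which the jaws open and shut (so a half turn about z gives the same grasp; the last joint's range is limited). The gripper opens to 95 mm and grips with 3 to 60 N. Pads are 20 mm wide; open, the fingers measure 119 mm over their backs; the gripper's body (75 mm by 180 mm) begins 59 mm behind the grasp point.
Start: joints at [1.204, 0.491, 1.559, -0, 1.092, -0.106], TCP at [161.141, 603.888, 214.661] pointing down, gripper open.
Joint ranges: [-3.1, 3.1], [-0.84, 2.19], [0.05, 2.79], [-1.13, 4.28], [0.06, 2.93], [-2.69, 2.69]. Speed limits (rad/s): [2.22, 2.22, 2.79, 3.14, 3.14, 3.14].

## Interface

Orientations are given as [roll, pitch, yaw] about the fixed x, y, z axes, in that order (R = Rz(yaw) Ry(pitch) Rx(roll)).
In Python, from cell import env gives the robot as it stands. The module is installed in compiled form; this text tells all that it offers.
- The arm moves only by the tool arm_command, never from a script. Its argument "deltas" is a list that holds one entry, the list of rows, each a list of 5 numbers: the closure, from 0 (fully open) to 1 (shut), then the shift along the world's x, y, z as a fraction of full scale, then the turn about the world's z as a fraction of full scale. In form: [[[grip, dx, dy, dz, twist], ...]]. A call has 1 to 12 rows; each row shifts and turns the pose as measured when the row begins; what a row does not reach is not made up. Full scale, the value 1, is 100 mm for a shift and pi/4 rad for a turn. A row lasts 1/12 s, in which the tool goes at most 41.7 mm and 7.16 degrees, less where a joint would pass 70% of its speed; a pose out of reach is approached as far as the arm can. A call with a number of a shift or a turn outside -1 to 1 is refused whole. A call with a gripper value outside its range is refused whole. The fingers move at their own pace and stop on an object; the grip force is fixed at half the most. Time passes only in rows, so rows that do not move let the fingers close. It gives the time, the measured TCP pose, the force and the opening at its end, in the units of the state.
- env.state(): the state, without advancing time (a new reading comes with each control period).
- env.read_camera(name): name is "scene" or "top" or "wrist"; returns a dict with "frame" (480x640x3 uint8, red, green, blue), "fx", "fy", "cx", "cy" (pixels), "R" (3x3) and "t" (3): a world point X has camera coordinates R X + t; the wrist camera has in their place "tool_from_camera" (4x4, takes a point from camera to tool coordinates, whose origin is the TCP and whose axes are the flange's). Camera axes: x right, y down, z forward; pixel columns grow to the right and rows downward; lengths in mm; the calibration is good to about 2 mm. A picture is of the moment at which its call begins: read the wrist's pose just before it. There is no depth.
- env.job_done(): hands the job in, once; it reports no verdict.
The state is a dict: "t": time; "joints": joint angles; "qvel": joint speeds; "tau": joint torques, N m; "eef_pos": TCP position; "tcp_rot": TCP orientation; "ft_force": force on the tool from outside, world axes, zero at the start; "moment": the same for the moment, N m; "opening": opening from 0.0 (shut) to 1.0 (fully open).
Only numpy, scipy, OpenCV 4.12 (cv2) and the standard library are available. Lean on these libraries where they do the work, as an engineer would, in place of code of your own. Each camera call takes 0.05 s, during which the arm holds its last target.

## Task

Load the dowelling jig: the oak rail blank lies loose on the jig's base. With the fingertips only, push the blank across until its long side lies flat against the fence, then, keeping it against the fence all the way, slide it along into the corner pocket until its end is fully home against the bushing block and its side still flush to the fence, ready for drilling, and leave it there. Keep the blank flat on the base, never picking it up, and leave the tools around it where they lie.

Things in the scene. Friction and masses are not known exactly. Their poses are not given: they have to be found in the camera images.
- jig_corner (a point): Inside corner of the jig's pocket on top of its base, where the fence face meets the bushing block's face. Axes: +x square into the fence, +y along the fence away from the block, z up. Here fence face is x = 0, block face y = 0, base top z = 0. Home, the blank's origin is at x -25, y +50, z 0 mm with its y along the fence, and 40 mm of it sticks out past the keeper.
- jig: Dowelling jig, screwed down: white-faced ply base 220 x 400 x 18 mm, x -125 to +95, y -200 to +200 (origin on its underside, axes as jig_corner, which lies at 50, -150, 18 mm). Stands elsewhere, turned up to 20 degrees, each time. Pale wooden fence: x 50 to 80, y -150 to 195, 28 mm above the base. Dark bushing block with 2 steel bushings: x -30 to 80, y -190 to -150, 46 mm above the base.
- keeper_nose (a point): Tip of the keeper, a low pale wooden strip fixed to the jig's base facing the fence, 16 mm high and 25 mm wide; this point is the middle of its blunt 45-degree nose, at its top, at x -65.5, y +60, z +16 mm in the jig_corner frame. The keeper runs from here to the bushing block. The pocket between it and the fence is 53 mm wide, 60 mm deep, open above and towards +y.
- blank: Oak rail blank: loose mid-brown wooden block 50 x 100 x 22 mm (own x, y, z), about 90 g, pencil lines on top near its -y end; slides with plain wood friction. Origin: centre of its underside. Starts flat on the jig's base, 20 mm or more clear of the fence, turned up to 20 degrees from the fence line, -y end towards the bushing block with over 110 mm to go.
- square: Bystander: small try square lying flat on the jig's base in front of the keeper, dark wooden stock 70 x 14 x 12 mm and a steel blade, about 62 x 70 mm over all; origin in the middle of its outline, on its underside.
- mallet: Bystander: wooden joiner's mallet lying on the bench, 315 mm long along its x, head 65 x 120 x 85 mm at +x; origin on its underside, near the middle of its length.
- glue: Bystander: white glue bottle with an orange cap, standing, 60 mm across, 170 mm tall; origin under its centre.
- dowel_pot: Bystander: steel pot of dowel pins, 76 mm across, about 80 mm tall; origin under its centre.
- gauge: Bystander: dark wooden marking gauge lying down, 200 mm long along x, 60 mm wide, 74 mm high; origin on its underside, mid length.
- pencil: Bystander: flat red carpenter's pencil lying on the bench, 175 x 14 x 8 mm, along x; origin under its middle.
Things that resemble listed ones, but are neither listed nor needed, are in the scene too. There is more than one size of the blank; the one meant has the size given above.

How it is judged (in metres and radians):
On the way, in this order (a step that is already met when the one before it is completed fails the run):
1. the blank's long side lies flat against the fence (within 3 mm, turned less than 0.05 rad) while its end is still more than 50 mm short of the bushing block (x of blank in the frame of jig_corner between -0.028 and -0.022 m and angle between the y axis of blank and the y axis of jig_corner, either way round below 0.05 rad and y of blank in the frame of jig_corner above 0.1 m), for 0.2 s.
2. the blank, still along the fence (within 3.5 mm, less than 0.05 rad), has come home against the bushing block (within 3 mm) (x of blank in the frame of jig_corner between -0.0285 and -0.0215 m and angle between the y axis of blank and the y axis of jig_corner, either way round below 0.05 rad and y of blank in the frame of jig_corner below 0.053 m), for 0.2 s.
At the end, for the whole second after the job is handed in: The blank lies flat and at rest on the jig's base in the corner pocket: end within 2 mm of the bushing block, long side within 2 mm of the fence, turned less than 0.025 rad from it (x of blank in the frame of jig_corner between -0.027 and -0.023 m and angle between the y axis of blank and the y axis of jig_corner, either way round below 0.025 rad and y of blank in the frame of jig_corner between 0.048 and 0.052 m and z of blank in the frame of jig_corner below 0.0015 m and angle between blank's own z axis and vertical below 0.03 rad and linear speed of blank below 0.01 m/s); the robot touches nothing.
It fails at once if the blank is lifted off the jig's base (more than 5 mm) or tipped (more than 0.12 rad) (z of blank in the frame of jig_corner above 0.005 m or angle between blank's own z axis and vertical above 0.12 rad).
It fails at once if on the last 70 mm before the bushing block the blank is more than 7 mm off the fence or turned more than 0.12 rad (y of blank in the frame of jig_corner below 0.12 m and (x of blank in the frame of jig_corner below -0.032 m or angle between the y axis of blank and the y axis of jig_corner, either way round above 0.12 rad)).
It fails at once if a bystander tool is moved more than 20 mm (distance of any of square, mallet, glue, dowel_pot, gauge, pencil from where it was at the start of the episode above 0.02 m).
It also fails if it takes over 58 s, if anything falls off the work surface, if the arm or the gripper's body presses on something with over 40 N, if the wrist force passes 120 N, or if a joint passes its speed limit or range.

## Working session

There is one attempt and no reset: what is moved stays moved. The work goes in short steps, Python scripts to look and compute and a tool call to move; the robot and the scene stay as the last step left them, time stands still between calls to the robot, and variables do not carry over. Pictures are saved under pics/ and viewed, and the job is handed in when it is done.

Besides the shell and the picture viewer there is one more tool, called after "Emit:" in YAML: its name, and indented under it one key for each argument. arm_command: Moves the arm, as the interface text tells. Its arguments: {"type":"object","properties":{"deltas":{"type":"array","items":{"type":"array","items":{"type":"array","items":{"type":"number","minimum":-1,"maximum":1}}}}},"required":["deltas"]}

```bash
mkdir -p pics; python3 - <<'E'
from cell import env
import cv2,json,numpy as np
s=env.state();print(s)
for n in ["scene","top","wrist"]:
    c=env.read_camera(n);cv2.imwrite(f"pics/{n}0.png",c["frame"][:,:,::-1])
    print(n,{k:np.array(v).round(3).tolist() for k,v in c.items() if k!="frame"})
E
```

```text
{'t': 0.0, 'joints': array([ 1.20437195e+00,  4.91539564e-01,  1.55948156e+00, -6.19618665e-06,
        1.09173689e+00, -1.05596748e-01]), 'qvel': array([-4.24576104e-04,  9.49121660e-04,  5.07161258e-04,  7.74936453e-04,
        4.47928301e-05,  4.81950099e-04]), 'tau': array([ 2.05561182e-04, -6.12655950e+01, -2.58176279e+01,  6.92420150e-02,
        4.83175053e-02, -1.10248370e-04]), 'eef_pos': array([161.05525694, 603.61260126, 214.06312748]), 'tcp_rot': array([-3.14043321e+00, -1.17364742e-04,  2.88076781e+00]), 'ft_force': array([ 1.17165696, -0.2216799 ,  0.73252893]), 'moment': array([ 0.03363655, -0.04343739, -0.05287736]), 'opening': 1.0009204653578472}
scene {'fx': 458.843, 'fy': 458.843, 'cx': 326.271, 'cy': 235.279, 'R': [[-0.646, 0.764, 0.009], [0.651, 0.557, -0.516], [-0.399, -0.327, -0.857]], 't': [327.542, -288.611, 1265.763]}
top {'fx': 569.919, 'fy': 569.919, 'cx': 316.63, 'cy': 242.795, 'R': [[0.028, -0.999, 0.016], [-0.996, -0.029, -0.082], [0.083, -0.014, -0.996]], 't': [-43.915, 479.072, 1341.384]}
wrist {'fx': 333.735, 'fy': 333.735, 'cx': 320.679, 'cy': 238.301, 'tool_from_camera': [[-0.0, -0.959, -0.282, 80.448], [1.0, -0.0, 0.0, -0.798], [-0.0, -0.282, 0.959, -171.123], [0.0, 0.0, 0.0, 1.0]]}
```

View pics/scene0.png

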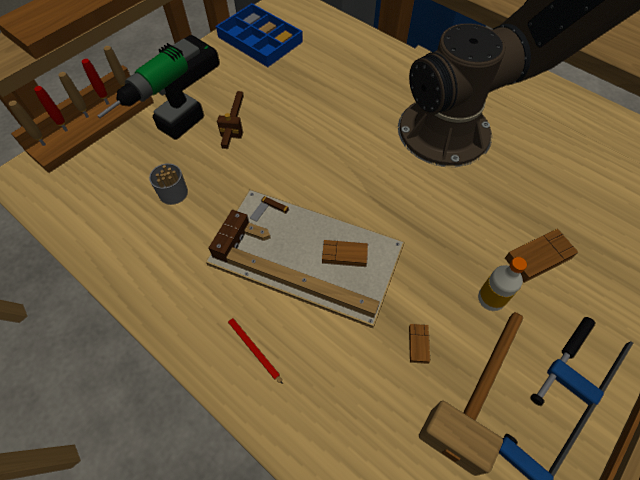

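View pics/top0.png

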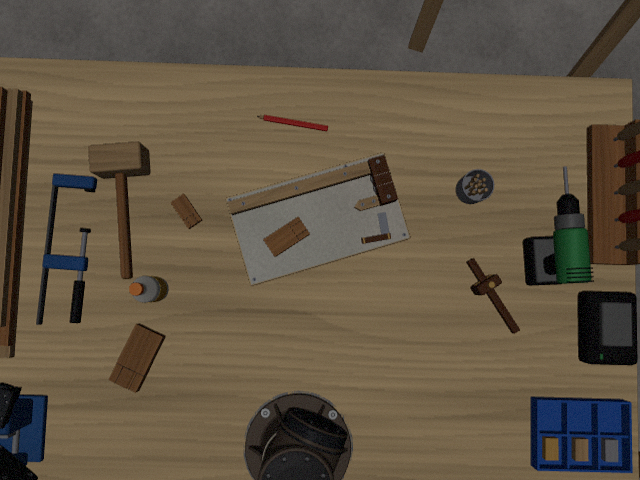

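View pics/wrist0.png

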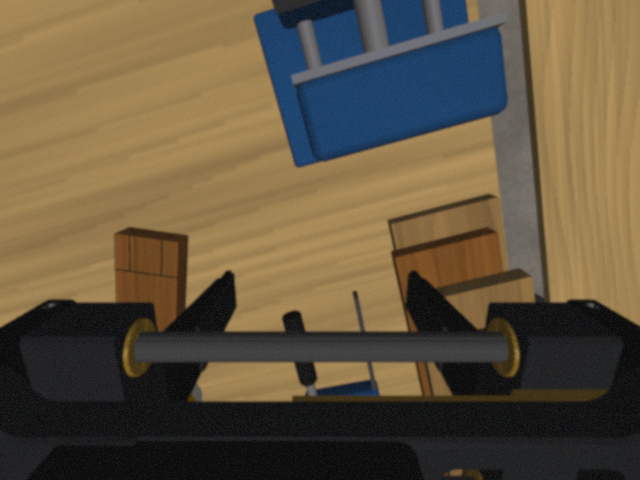

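```bash
cat > h.py <<'E'
import numpy as np,cv2
def ray(c,uv,z):
    R=np.array(c["R"]);t=np.array(c["t"]);uv=np.atleast_2d(uv).astype(float)
    d=np.c_[(uv[:,0]-c["cx"])/c["fx"],(uv[:,1]-c["cy"])/c["fy"],np.ones(len(uv))]@R
    o=-R.T@t
    return o+d*((z-o[2])/d[:,2])[:,None]
def proj(c,X):
    p=np.atleast_2d(X)@np.array(c["R"]).T+np.array(c["t"]);return np.c_[p[:,0]/p[:,2]*c["fx"]+c["cx"],p[:,1]/p[:,2]*c["fy"]+c["cy"]]
E
python3 - <<'E'
from cell import env
import cv2,pickle
from h import *
C={n:env.read_camera(n) for n in["scene","top"]}
pickle.dump(C,open("c0.pkl","wb"))
f=C["top"]["frame"][140:300,210:425,::-1]
cv2.imwrite("pics/top_crop.png",cv2.resize(f,None,fx=3.7,fy=3.7,interpolation=cv2.INTER_CUBIC))
f=C["scene"]["frame"][180:335,195:415,::-1]
cv2.imwrite("pics/scene_crop.png",cv2.resize(f,None,fx=3.6,fy=3.6,interpolation=cv2.INTER_CUBIC))
E
```

```text
(no output)
```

View pics/top_crop.png

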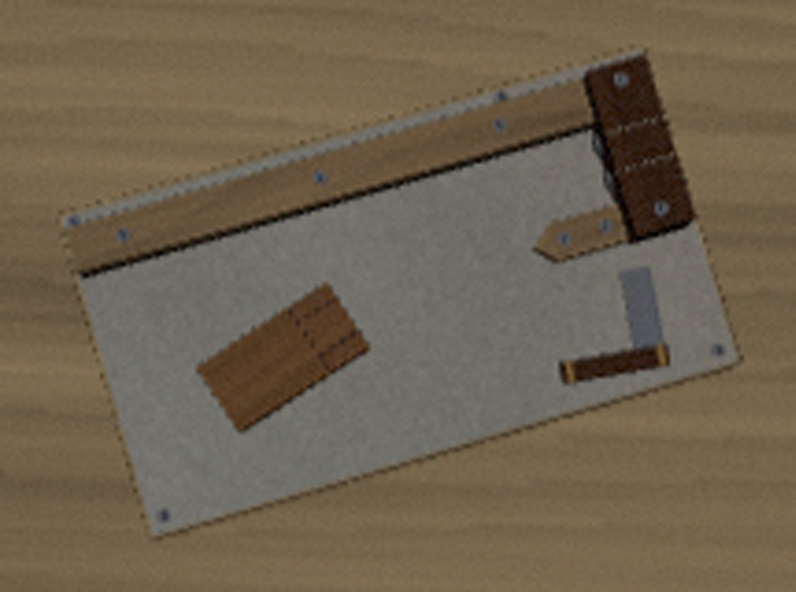

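View pics/scene_crop.png

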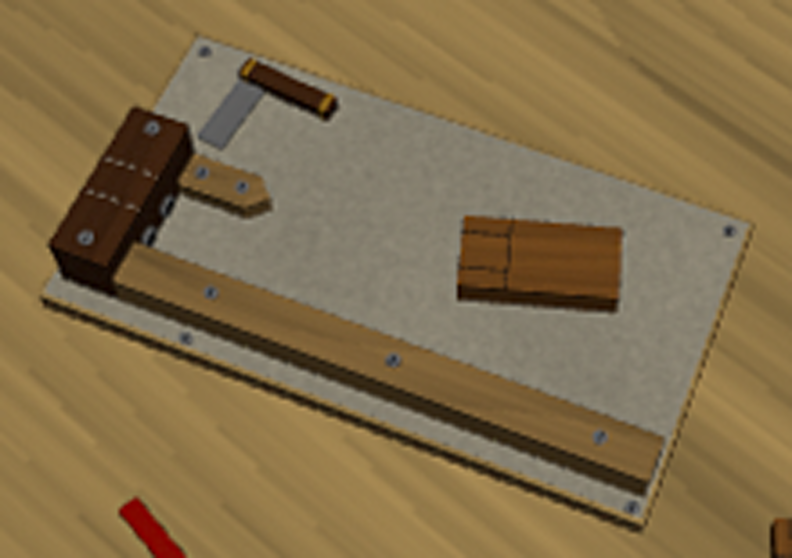

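```bash
python3 - <<'E'
import pickle
from h import *
C=pickle.load(open("c0.pkl","rb"));T=C["top"];S=C["scene"]
def fit(P,M):
    P=P[:,:2];a=P-P.mean(0);b=M-M.mean(0)
    th=np.arctan2((b[:,0]*a[:,1]-b[:,1]*a[:,0]).sum(),(a*b).sum());R=np.array([[np.cos(th),-np.sin(th)],[np.sin(th),np.cos(th)]])
    t=P.mean(0)-R@M.mean(0);return th,t,(P-(M@R.T+t)).round(1).tolist(),R
M=np.array([[95,200],[95,-200],[-125,-200],[-125,200.]])
tp=lambda a:np.array(a)/3.7+[210,140]
sp=lambda a:np.array(a)/3.6+[195,180]
for n,P in (("top",ray(T,tp([[62,218],[642,50],[740,362],[153,536]]),18)),("scene",ray(S,sp([[643,524],[42,296],[197,36],[752,224]]),18))):
    th,t,r,R=fit(P,M);print(n,th,t,r,"corner",R@[50,-150]+t)
B=np.array([[25,-50],[-25,-50],[-25,50],[25,50.]])
for n,P in (("top",ray(T,tp([[326,284],[369,348],[242,431],[197,368]]),40)),):
    print(np.linalg.norm(np.roll(P,-1,0)-P,axis=1));print(n,fit(P,B)[:3])
P=ray(S,sp([[458,286],[463,217],[622,230],[618,298]]),40)
print(np.linalg.norm(np.roll(P,-1,0)-P,axis=1));print(fit(P,B)[:3])
E
```

```text
top 0.3166265097411818 [553.39666263 -27.99137651] [[-1.7, -3.3], [-3.5, 1.8], [1.9, 2.9], [3.3, -1.4]] corner [ 647.61560377 -154.96692978]
scene 0.3220529819411537 [555.91251848 -24.9989046 ] [[-0.7, -2.7], [-2.7, 2.0], [1.1, 2.0], [2.3, -1.3]] corner [ 650.81909835 -151.46131443]
[49.35235174 96.36666877 49.34508768 97.98181045]
top (np.float64(0.615277743905331), array([490.91755339,  40.90440401]), [[-1.3, 0.9], [-0.7, 1.1], [1.8, -1.5], [0.2, -0.5]])
[49.01131379 99.66302145 48.07288373 97.81403107]
(np.float64(0.6187961041157441), array([493.80249759,  42.81203905]), [[-1.2, 0.7], [0.3, 0.3], [1.0, 0.4], [-0.2, -1.3]])
```

The three blank-like blocks in the top view are at (287,236) on the jig, (186,210), which is smaller, and (137,357), which is larger. The crop and ray-cast measure the one on the jig at about 49 x 98 mm with pencil lines at the block end, so that's the blank. It is turned about 17° from the fence. I'm moving to a two-finger push pose behind its long side.

Emit:
arm_command:
  deltas:
    - [[0.35,0.22,-0.34,0,0.07],[0.35,0.22,-0.34,0,0.07],[0.35,0.22,-0.34,0,0.07],[0.35,0.22,-0.34,0,0.07],[0.35,0.22,-0.34,0,0.07],[0.35,0.22,-0.34,0,0.07],[0.35,0.2,-0.34,0,0.07],[0.35,0.17,-0.34,0,0.07],[0.35,0.15,-0.36,0,0.07],[0.35,0.12,-0.36,0,0.07],[0.35,0.1,-0.38,0,0.07],[0.35,0.1,-0.38,0,0.07]]

```text
t: 1.25
eef_pos: [379.5, 170.7, 213.1]
tcp_rot: [3.141, 0.002, -2.702]
ft_force: [0.8, 0.9, 0.0]
opening: 0.653
```

Emit:
arm_command:
  deltas:
    - [[0.35,0.13,-0.37,0,-0.05],[0.35,0.13,-0.37,0,-0.05],[0.35,0.13,-0.37,-0.1,-0.05],[0.35,0.12,-0.3,-0.2,0],[0.35,0,0,-0.2,0],[0.35,0,0,-0.1,0],[0.35,0,0,0,0]]

```text
t: 1.83
eef_pos: [433.9, 14.9, 153.0]
tcp_rot: [-3.139, 0.009, -2.83]
ft_force: [-0.3, -0.2, 0.0]
opening: 0.651
```

```bash
python3 - <<'E'
from cell import env
import cv2
s=env.state();print(s["eef_pos"],s["tcp_rot"],s["joints"].round(2))
for n in["top","scene"]:
    f=env.read_camera(n)["frame"][:,:,::-1]
    f=f[130:310,200:440] if n=="top" else f[160:350,190:440]
    cv2.imwrite(f"pics/{n}1.png",cv2.resize(f,None,fx=3,fy=3,interpolation=cv2.INTER_CUBIC))
E
```

```text
[433.86674175  14.89243326 153.00167935] [-3.13871657  0.00907521 -2.83048707] [-0.12  0.31  2.08  0.    0.74 -2.  ]
```

View pics/scene1.png

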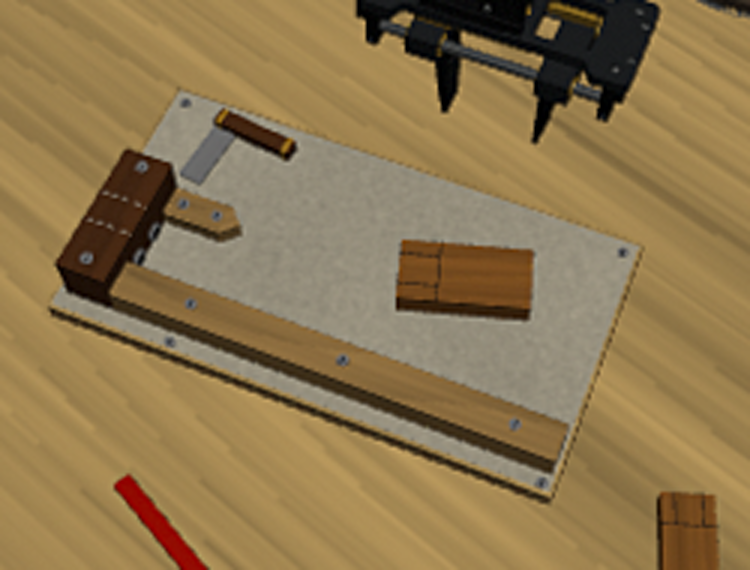

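Emit:
arm_command:
  deltas:
    - [[0.35,0.0,0.07,-0.3,0.01],[0.35,0,0,-0.3,0],[0.35,0,0,-0.3,0],[0.35,0,0,-0.2,0],[0.35,0,0,-0.1,0],[0.35,0,0,0,0]]

```text
t: 2.43
eef_pos: [438.3, 26.1, 36.6]
tcp_rot: [-3.132, 0.024, -2.814]
ft_force: [-0.2, -0.3, -0.8]
opening: 0.647
```

Emit:
arm_command:
  deltas:
    - [[0.35,0,0,-0.09,0],[0.35,0,0,-0.02,0],[0.35,0.095,0.031,0,0],[0.35,0.095,0.031,0,0],[0.35,0.095,0.031,0,0],[0.35,0.095,0.031,0,0]]

```text
t: 2.93
eef_pos: [481.0, 41.2, 31.2]
tcp_rot: [-3.13, 0.029, -2.811]
ft_force: [-0.5, -0.7, -0.6]
opening: 0.648
```

```bash
cat > look.py <<'E'
from cell import env
import cv2,sys
from h import *
s=env.state();p=s["eef_pos"];th=.319;c,sn=np.cos(th),np.sin(th);d=p[:2]-[649.2,-153.2]
print("tcp",p.round(1),s["tcp_rot"].round(3),"jig",(c*d[0]+sn*d[1]).round(1),(-sn*d[0]+c*d[1]).round(1),"F",s["ft_force"].round(1),"op",s["opening"],s["joints"].round(2))
for n in["top","scene"]:
    f=env.read_camera(n)["frame"][:,:,::-1]
    cv2.imwrite(f"pics/raw_{n}{sys.argv[1]}.png",f)
    f=f[140:300,210:425] if n=="top" else f[180:335,195:415]
    cv2.imwrite(f"pics/{n}{sys.argv[1]}.png",cv2.resize(f,None,fx=3.6,fy=3.6,interpolation=cv2.INTER_CUBIC))
E
python3 look.py 2
```

```text
tcp [481.   41.2  31.2] [-3.13   0.029 -2.811] jig -98.7 237.4 F [-0.5 -0.7 -0.6] op 0.6477712412898112 [-0.05  0.58  2.09  0.    0.44 -1.95]
```

View pics/scene2.png

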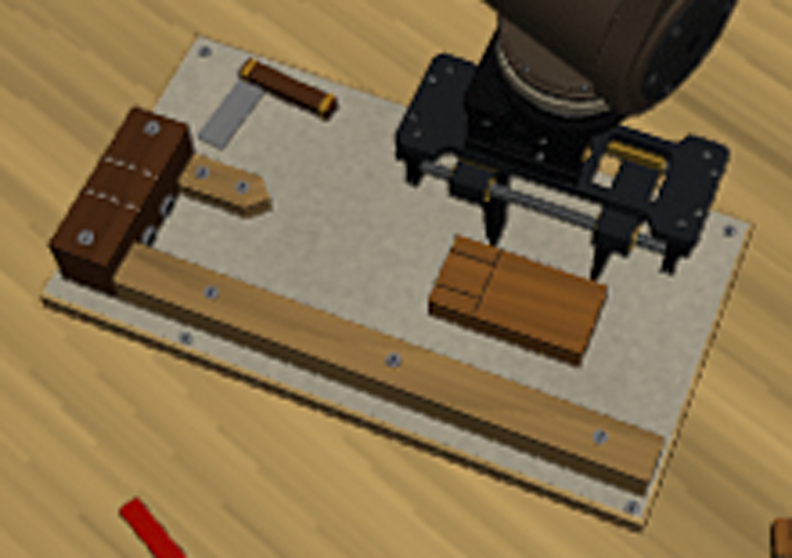

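Blank now nearly parallel to the fence and about 30 mm short of it (centre about (520,300) in the crop). I'm continuing slowly.

Emit:
arm_command:
  deltas:
    - [[0.35,0.06,0.02,-0.03,0],[0.35,0.06,0.02,-0.02,0],[0.35,0.06,0.02,-0.02,0],[0.35,0.04,0.013,-0.02,0],[0.35,0.0,0.0,0,-0.01]]

```text
t: 3.45
eef_pos: [506.2, 49.7, 22.8]
tcp_rot: [-3.129, 0.032, -2.818]
ft_force: [-0.4, 0.2, 0.3]
opening: 0.653
```

```bash
python3 look.py 3
```

```text
tcp [506.2  49.7  22.8] [-3.129  0.032 -2.818] jig -72.2 237.5 F [-0.4  0.2  0.3] op 0.6527940011921597 [-0.03  0.61  2.03 -0.    0.46 -1.92]
```

View pics/scene3.png

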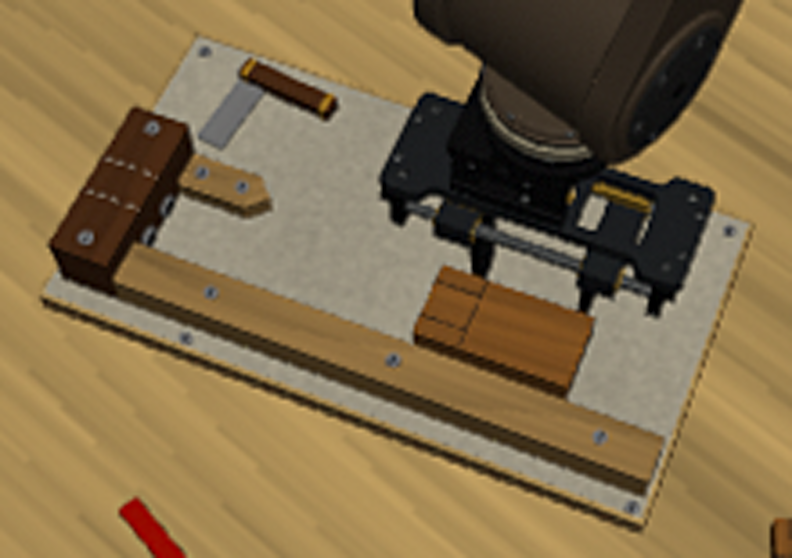

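View pics/top3.png

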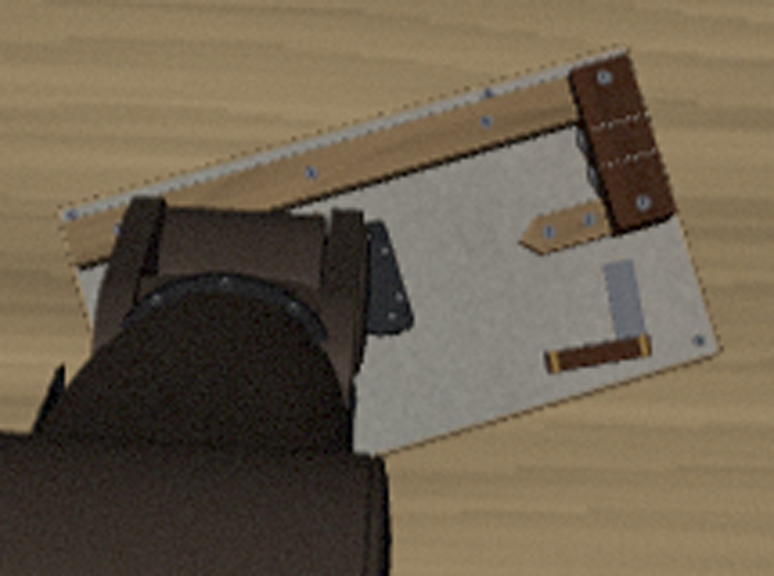

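Still around 10 mm short (lower edge at (415,340)–(570,392)). Pushing on gently until the force rises.

Emit:
arm_command:
  deltas:
    - [[0.35,0.04,0.013,0.02,0],[0.35,0.04,0.013,0,0],[0.35,0.03,0.01,0,0]]

```text
t: 3.8
eef_pos: [516.1, 53.1, 25.1]
tcp_rot: [-3.13, 0.03, -2.819]
ft_force: [-6.7, 1.1, 0.1]
opening: 0.648
```

Emit:
arm_command:
  deltas:
    - [[0.35,0.03,0.01,0,0],[0.35,0.03,0.01,0,0],[0.35,0.03,0.01,0,0]]

```text
t: 4.05
eef_pos: [515.7, 54.4, 24.3]
tcp_rot: [-3.135, 0.007, -2.82]
ft_force: [-14.1, -10.5, 8.4]
opening: 0.65
```

```bash
python3 look.py 4
```

```text
tcp [515.7  54.4  24.3] [-3.135  0.007 -2.82 ] jig -61.7 239.0 F [-14.1 -10.5   8.4] op 0.6495335139691877 [-0.02  0.62  1.99 -0.01  0.52 -1.91]
```

View pics/scene4.png

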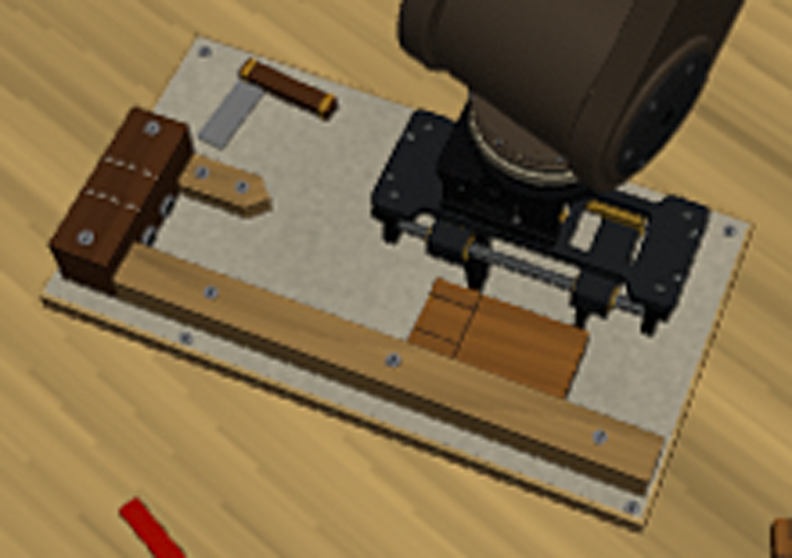

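Blank's long side now looks flush to the fence, with a contact force of about 17 N. I'll back off and lift to check.

Emit:
arm_command:
  deltas:
    - [[0.35,0,0,0,0],[0.35,-0.1,-0.033,0,0],[0.35,-0.15,-0.05,0,0],[0.35,0,0,0.3,0],[0.35,0,0,0.4,0],[0.35,0.0,0.2,0.2,-0.14],[0.6,0.0,0.35,0,-0.14],[0.8,0,0.35,0,-0.14],[0.8,0,0.35,0,-0.14],[0.8,0,0.35,0,-0.14],[0.8,0,0.0,0,-0.14],[0.8,0,0,0,-0.14]]

```text
t: 5.15
eef_pos: [491.5, 211.3, 121.0]
tcp_rot: [3.14, 0.012, 2.666]
ft_force: [-1.0, -0.4, -0.3]
opening: 0.285
```

```bash
python3 look.py 5
```

```text
tcp [491.5 211.3 121. ] [3.14  0.012 2.666] jig -35.4 395.5 F [-1.  -0.4 -0.3] op 0.2845178076000383 [ 0.29  0.48  1.89 -0.01  0.76 -0.8 ]
```

View pics/scene5.png

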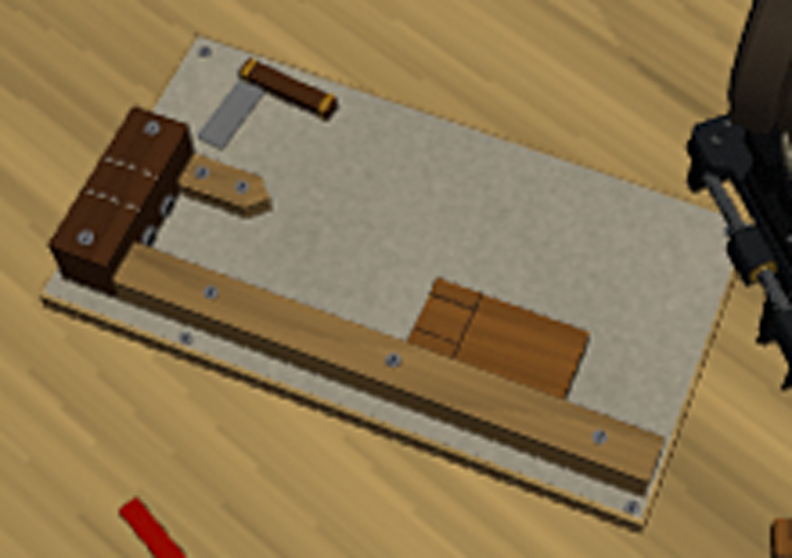

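View pics/top5.png

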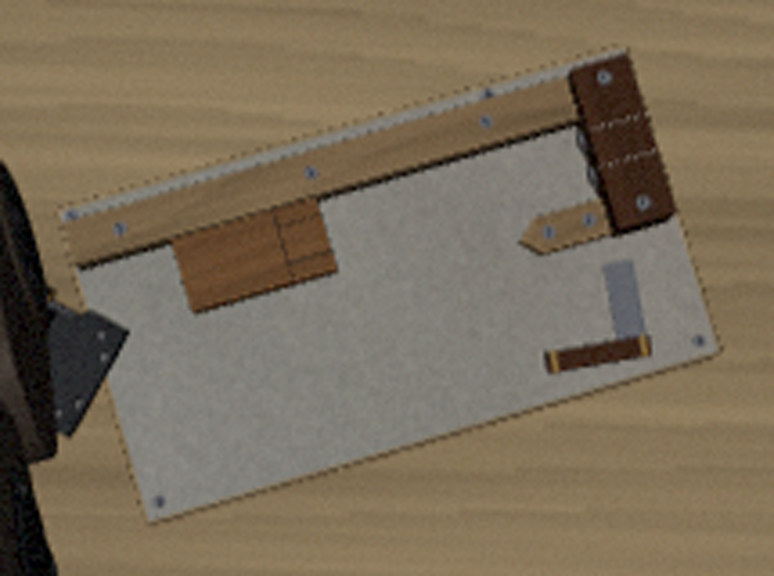

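```bash
python3 - <<'E'
import pickle
from h import *
C=pickle.load(open("c0.pkl","rb"));T=C["top"];S=C["scene"]
tp=lambda a:np.array(a)/3.6+[210,140]
sp=lambda a:np.array(a)/3.6+[195,180]
cor=np.array([649.2,-153.2]);th=.319;R=np.array([[np.cos(th),np.sin(th)],[-np.sin(th),np.cos(th)]])
for n,P in(("blank top",ray(T,tp([[337,271],[194,313]]),40)),("blank scene",ray(S,sp([[435,278],[588,333]]),40)),("fence top view",ray(T,tp([[577,122],[84,265]]),46)),("fence scene",ray(S,sp([[136,246],[664,435]]),46)),("block front",ray(T,tp([[612,236],[571,73]]),64)),("base low edge",ray(T,tp([[720,351],[150,522]]),18))):
    j=(P[:,:2]-cor)@R.T;d=j[1]-j[0];print(n,j.round(1).tolist(),"ang",-np.arctan2(d[0],d[1]))
E
```

```text
blank top [[-52.2, 181.2], [-52.1, 278.8]] ang -0.001473230182652075
blank scene [[-48.1, 180.3], [-48.3, 280.0]] ang 0.0016153887106394656
fence top view [[-3.3, 1.8], [-2.2, 338.4]] ang -0.003403534065977223
fence scene [[3.7, 3.0], [-0.2, 343.6]] ang 0.011657856410078118
block front [[-84.1, 5.0], [25.7, -1.0]] ang -1.6257985566897044
base low edge [[-173.7, -48.9], [-174.0, 346.3]] ang 0.0007682310169144262
```

Blank sits flush along the fence (edge at x≈-50, angle about 0), with its centre at y≈230. Next I set the narrow two-finger tip behind its +y end.

Emit:
arm_command:
  deltas:
    - [[0.85,0,0,0,-0.14],[0.85,0,0,0,-0.14],[0.85,0,0,0,-0.14],[0.85,0,0,0,-0.14],[0.85,0,0,0,-0.14],[0.85,0.1,-0.22,0,-0.14],[0.85,0.1,-0.22,0,-0.12],[0.85,0.1,-0.22,-0.1,0],[0.85,0,0,-0.1,0],[0.85,0,0,0,0]]

```text
t: 6.08
eef_pos: [524.4, 138.3, 101.3]
tcp_rot: [3.138, 0.012, 1.92]
ft_force: [-0.3, -0.1, -0.1]
opening: 0.148
```

```bash
python3 look.py 6
```

```text
tcp [524.4 138.3 101.3] [3.138 0.012 1.92 ] jig -27.0 315.9 F [-0.3 -0.1 -0.1] op 0.14793033410987438 [ 0.14  0.52  1.88 -0.02  0.73 -0.19]
```

Emit:
arm_command:
  deltas:
    - [[0.85,0,0,-0.25,-0.04],[0.85,0,0,-0.25,0],[0.85,0,0,-0.15,0],[0.85,0,0,-0.06,0],[0.85,0,0,0,0]]

```text
t: 6.6
eef_pos: [525.1, 142.6, 32.4]
tcp_rot: [3.131, 0.013, 1.898]
ft_force: [0.4, -0.3, 0.5]
opening: 0.151
```

```bash
python3 look.py 7
```

```text
tcp [525.1 142.6  32.4] [3.131 0.013 1.898] jig -25.1 319.8 F [ 0.4 -0.3  0.5] op 0.15140310363521345 [ 0.15  0.63  1.93 -0.02  0.57 -0.16]
```

View pics/scene7.png

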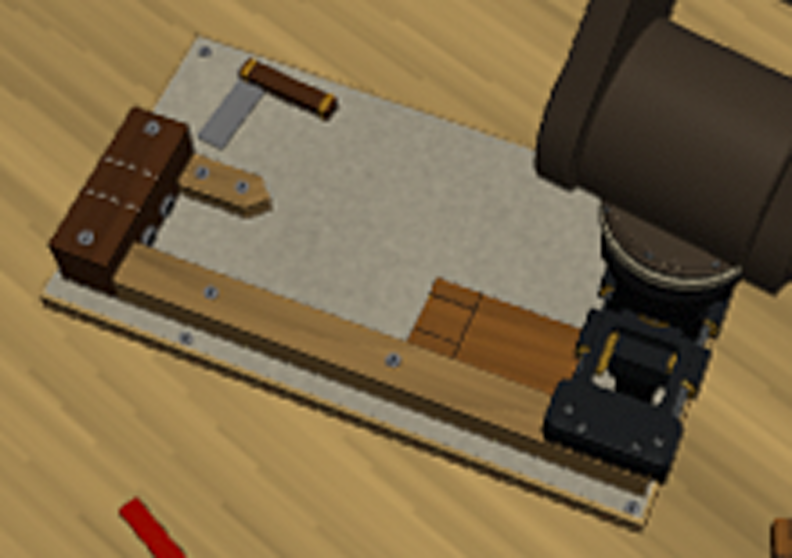

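Emit:
arm_command:
  deltas:
    - [[0.85,0.03,-0.1,-0.06,-0.01],[0.85,0.03,-0.095,-0.02,0],[0.85,0.03,-0.095,0,0],[0.85,0.03,-0.095,0,0],[0.85,0.03,-0.095,0,0]]

```text
t: 7.12
eef_pos: [543.1, 91.8, 28.4]
tcp_rot: [3.124, 0.015, 1.893]
ft_force: [-0.0, 0.8, -1.4]
opening: 0.149
```

```bash
python3 look.py 8
```

```text
tcp [543.1  91.8  28.4] [3.124 0.015 1.893] jig -23.9 265.9 F [-0.   0.8 -1.4] op 0.1490690037135166 [ 0.05  0.64  1.92 -0.02  0.56 -0.25]
```

View pics/scene8.png

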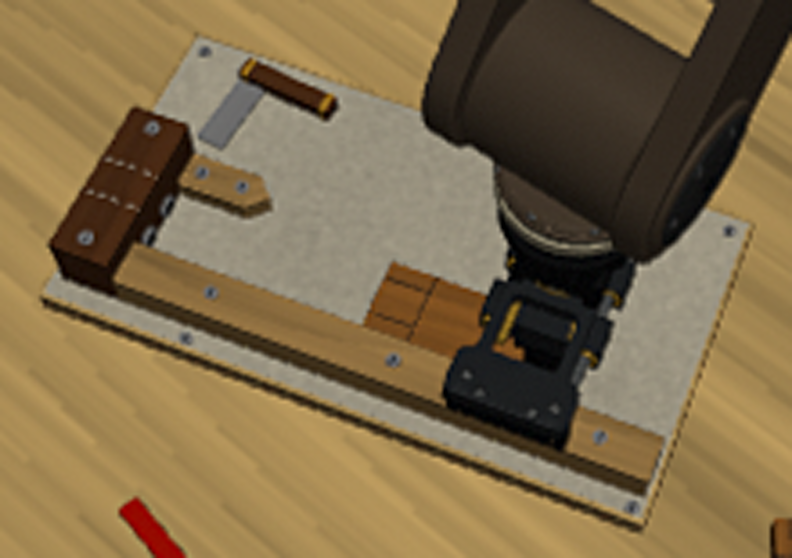

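Blank slides along the fence with no visible gap. I continue in short stages.

Emit:
arm_command:
  deltas:
    - [[0.85,0.03,-0.095,-0.01,0],[0.85,0.03,-0.095,0,0],[0.85,0.03,-0.095,0,0],[0.85,0.03,-0.095,0,0]]

```text
t: 7.55
eef_pos: [555.9, 50.8, 27.6]
tcp_rot: [3.124, 0.015, 1.892]
ft_force: [-0.2, -0.4, -0.1]
opening: 0.15
```

```bash
python3 look.py 9
```

```text
tcp [555.9  50.8  27.6] [3.124 0.015 1.892] jig -24.6 223.0 F [-0.2 -0.4 -0.1] op 0.1498979167551273 [-0.02  0.65  1.9  -0.01  0.57 -0.33]
```

View pics/scene9.png

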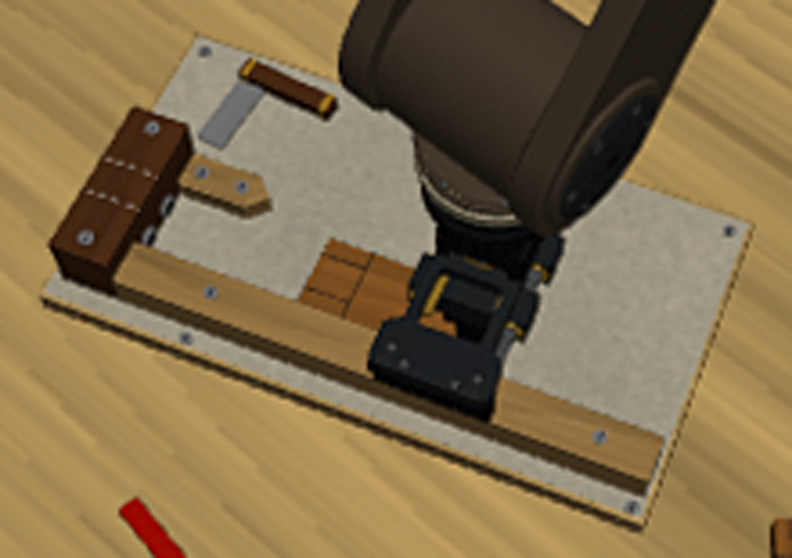

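View pics/top9.png

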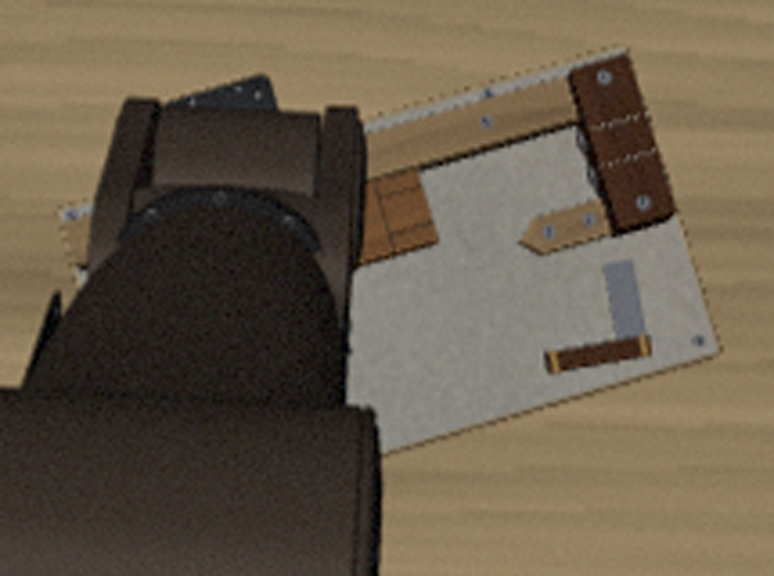

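Blank still against the fence, leading end at (302,300)–(330,238). Another 40 mm or so with a slight bias to the fence.

Emit:
arm_command:
  deltas:
    - [[0.85,0.033,-0.094,-0.01,0],[0.85,0.033,-0.094,0,0],[0.85,0.033,-0.094,0,0]]

```text
t: 7.9
eef_pos: [566.2, 21.1, 26.4]
tcp_rot: [3.124, 0.014, 1.892]
ft_force: [0.2, 0.6, 0.5]
opening: 0.146
```

```bash
python3 look.py 10
```

```text
tcp [566.2  21.1  26.4] [3.124 0.014 1.892] jig -24.2 191.5 F [0.2 0.6 0.5] op 0.14591856627894909 [-0.08  0.66  1.88 -0.01  0.58 -0.39]
```

View pics/scene10.png

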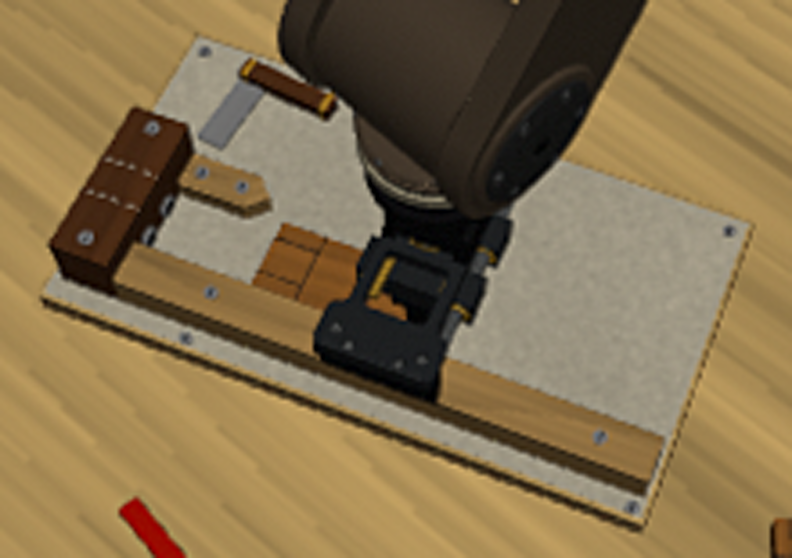

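Emit:
arm_command:
  deltas:
    - [[0.85,0.03,-0.08,0,0],[0.85,0.03,-0.08,0,0],[0.85,0.03,-0.08,0,0],[0.85,0.027,-0.08,0,0]]

```text
t: 8.33
eef_pos: [578.4, -13.2, 26.3]
tcp_rot: [3.125, 0.014, 1.891]
ft_force: [-0.2, 0.9, 0.5]
opening: 0.15
```

```bash
python3 look.py 11
```

```text
tcp [578.4 -13.2  26.3] [3.125 0.014 1.891] jig -23.3 155.1 F [-0.2  0.9  0.5] op 0.14983235830127614 [-0.13  0.67  1.85 -0.01  0.6  -0.45]
```

View pics/scene11.png

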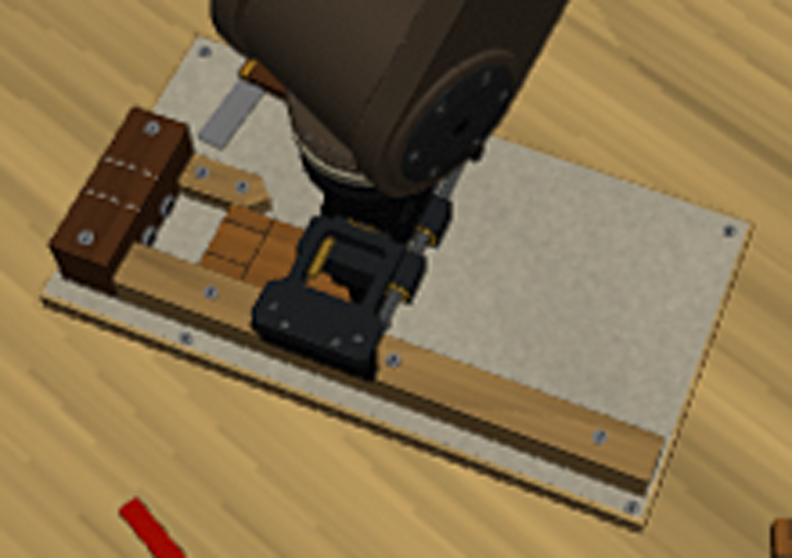

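View pics/top11.png

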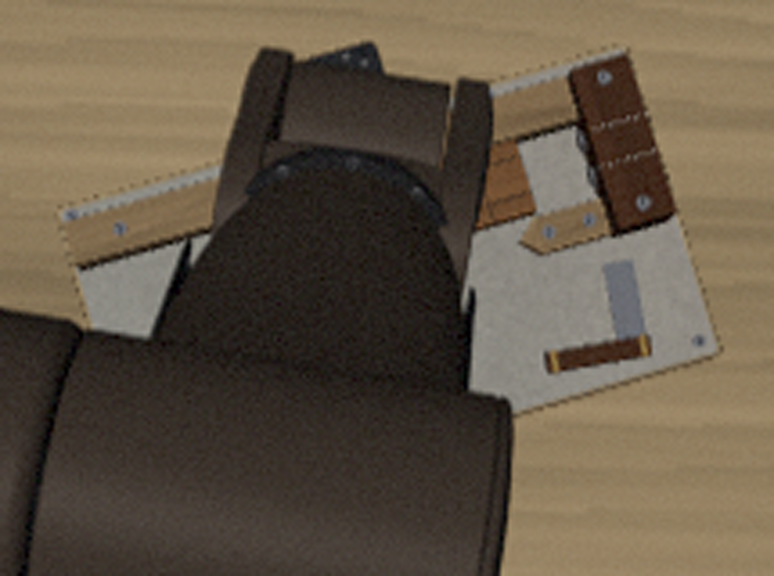

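It has entered the pocket past the keeper nose, flush to the fence, with about 45 mm to go.

Emit:
arm_command:
  deltas:
    - [[0.85,0.024,-0.08,0,0],[0.85,0.024,-0.08,0,0],[0.85,0.024,-0.08,0,0],[0.85,0.018,-0.06,0,0]]

```text
t: 8.77
eef_pos: [588.3, -45.6, 26.3]
tcp_rot: [3.124, 0.014, 1.891]
ft_force: [-0.1, 0.1, -0.3]
opening: 0.153
```

Emit:
arm_command:
  deltas:
    - [[0.85,0.013,-0.04,0,0],[0.85,0.013,-0.04,0,0]]

```text
t: 8.93
eef_pos: [591.2, -55.0, 26.3]
tcp_rot: [3.125, 0.014, 1.89]
ft_force: [-5.7, 38.0, 9.8]
opening: 0.146
```

```bash
python3 look.py 12
```

```text
tcp [591.2 -55.   26.3] [3.125 0.014 1.89 ] jig -24.3 111.5 F [-5.7 38.   9.8] op 0.1461367438966017 [-0.2   0.68  1.81 -0.01  0.63 -0.52]
```

View pics/scene12.png

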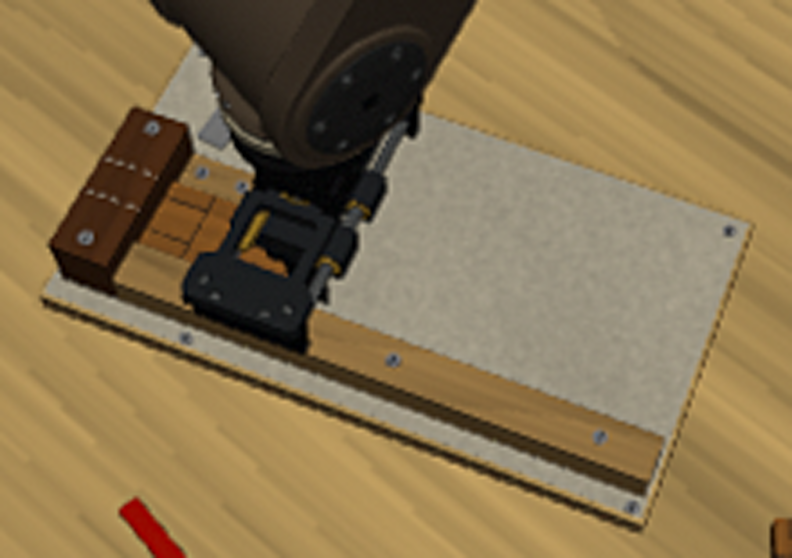

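A 38 N contact at TCP y≈111 shows it has come home. I hold with a light push, then back off, lift clear and check.

Emit:
arm_command:
  deltas:
    - [[0.85,0.007,-0.02,0,0],[0.85,0.004,-0.01,0,0],[0.85,0,0,0,0],[0.85,-0.03,0.1,0,0],[0.85,-0.045,0.14,0,0],[0.85,0,0,0.3,0],[0.85,0,0,0.4,0],[0.85,-0.1,0.3,0.2,0],[0.85,-0.1,0.35,0,0],[0.85,-0.1,0.35,0,0],[0.85,-0.1,0.35,0,0],[0.85,0,0,0,0]]

```text
t: 10.03
eef_pos: [537.4, 115.5, 119.8]
tcp_rot: [3.126, 0.008, 1.886]
ft_force: [0.3, 0.3, -0.3]
opening: 0.152
```

```bash
python3 look.py 13; python3 - <<'E'
import cv2
for n,(y,x) in {"top":(150,350),"scene":(190,200)}.items():
    f=cv2.imread(f"pics/raw_{n}13.png")[y:y+70,x:x+90];cv2.imwrite(f"pics/{n}13z.png",cv2.resize(f,None,fx=8,fy=8,interpolation=cv2.INTER_CUBIC))
E
```

```text
tcp [537.4 115.5 119.8] [3.126 0.008 1.886] jig -21.9 290.2 F [ 0.3  0.3 -0.3] op 0.15175158633295746 [ 0.09  0.5   1.86 -0.01  0.77 -0.22]
```

View pics/top13z.png

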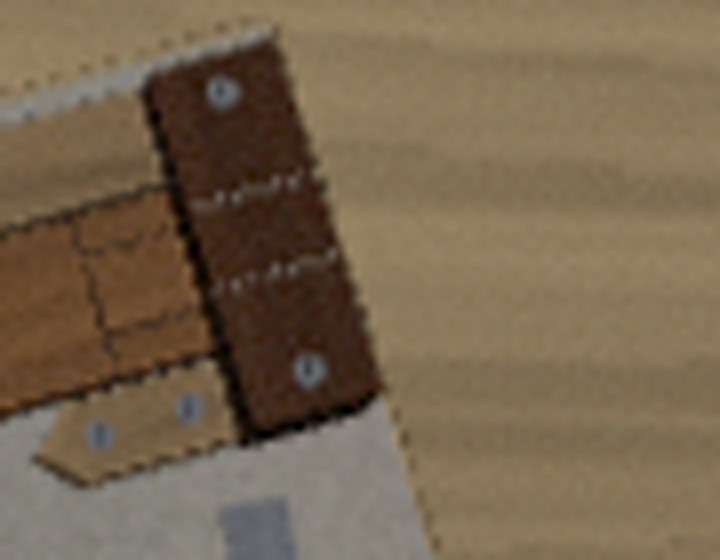

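View pics/scene13z.png

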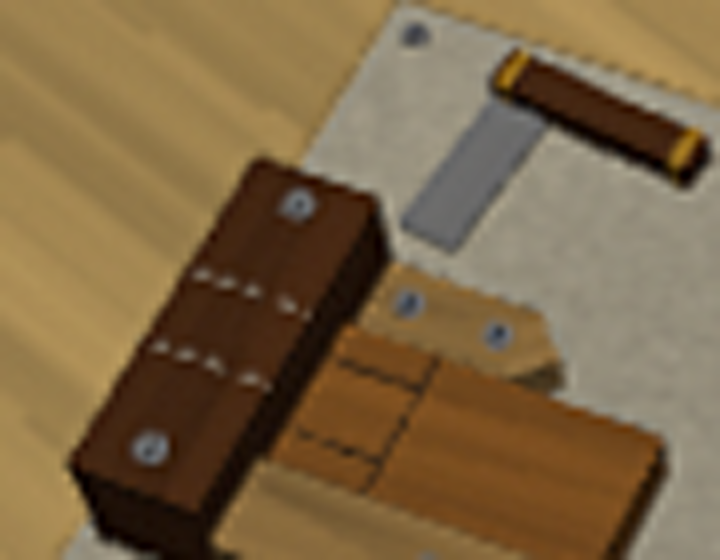

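```bash
python3 - <<'E'
import pickle
from h import *
C=pickle.load(open("c0.pkl","rb"));T=C["top"];S=C["scene"]
cor=np.array([649.2,-153.2]);th=.319;R=np.array([[np.cos(th),np.sin(th)],[-np.sin(th),np.cos(th)]])
for n,c in (("top",T),("scene",S)):
  for k in (5,13):
    im=cv2.imread(f"pics/raw_{n}{k}.png");hsv=cv2.cvtColor(im,cv2.COLOR_BGR2HSV)
    # rectify jig frame at z=40, 0.25 mm/px
    xs=np.arange(-80,20,.5);ys=np.arange(0,300,.5);X,Y=np.meshgrid(xs,ys)
    W=np.c_[np.c_[X.ravel(),Y.ravel()]@R+cor,np.full(X.size,40.)]
    p=W@np.array(c["R"]).T+np.array(c["t"]);u=(p[:,0]/p[:,2]*c["fx"]+c["cx"]).reshape(X.shape).astype(np.float32);v=(p[:,1]/p[:,2]*c["fy"]+c["cy"]).reshape(X.shape).astype(np.float32)
    rect=cv2.remap(im,u,v,cv2.INTER_LINEAR);cv2.imwrite(f"pics/rect_{n}{k}.png",cv2.resize(cv2.rotate(rect,cv2.ROTATE_90_CLOCKWISE),None,fx=1.3,fy=2.6))
    r=rect.astype(int);sat=r[:,:,2]-r[:,:,0]
    # free edge: rows not by keeper
    y0,y1=(190,270) if k==5 else (72,96)
    prof=[];
    for y in range(y0,y1,2):
        g=cv2.GaussianBlur(sat[y*2:y*2+1].astype(np.float32),(0,0),1.5)[0]
        i=np.argmax(np.diff(g)[:100]);prof.append(xs[i])
    e=np.array(prof);yy=np.arange(y0,y1,2);print(n,k,"edge x med",np.median(e),"slope",np.polyfit(yy,e,1)[0].round(4))
    col=cv2.GaussianBlur(sat[:,70:110].mean(1).astype(np.float32).reshape(-1,1),(0,0),1.5)[:,0];d=np.diff(col);
    print("   end +y",ys[np.argmin(d)]," -y",ys[np.argmax(d)])
E
```

```text
top 5 edge x med -51.0 slope -0.0001
   end +y 280.5  -y 181.5
top 13 edge x med -52.25 slope 0.0122
   end +y 100.0  -y 1.0
scene 5 edge x med -49.5 slope -0.0035
   end +y 279.0  -y 180.0
scene 13 edge x med -50.5 slope -0.0052
   end +y 98.5  -y 30.0
```

End is home (moved 180.5 mm, end within about 1 mm). The side edge reads about 1 mm different from the earlier flush reading, so I'll give a gentle side nudge on the exposed end. First I check the clearances there.

```bash
python3 - <<'E'
import pickle
from h import *
C=pickle.load(open("c0.pkl","rb"));T=C["top"]
cor=np.array([649.2,-153.2]);th=.319;R=np.array([[np.cos(th),np.sin(th)],[-np.sin(th),np.cos(th)]])
tp=lambda a:np.array(a)/3.7+[210,140]
print("square",((ray(T,tp([[560,362],[570,382],[620,270]]),30)[:,:2]-cor)@R.T).round(0).tolist())
print("nose",((ray(T,tp([[533,246],[556,262]]),34)[:,:2]-cor)@R.T).round(0).tolist())
for a in ((-85,86),):print("target",(np.array(a)@R+cor).round(1))
E
```

```text
square [[-142.0, 65.0], [-156.0, 62.0], [-96.0, 10.0]]
nose [[-65.0, 60.0], [-80.0, 49.0]]
target [541.5 -98.2]
```

Emit:
arm_command:
  deltas:
    - [[0.85,0.0,-0.35,0,0],[0.85,0.0,-0.35,0,0],[0.85,0,-0.35,0,0],[0.85,0,-0.35,0,0],[0.85,0,-0.35,0,0],[0.85,0.0,-0.25,0,0],[0.85,0,0,0,0]]

```text
t: 10.72
eef_pos: [537.8, -99.5, 118.6]
tcp_rot: [3.125, 0.01, 1.887]
ft_force: [0.6, -0.6, -0.2]
opening: 0.15
```

```bash
python3 look.py 14
```

```text
tcp [537.8 -99.5 118.6] [3.125 0.01  1.887] jig -89.0 85.9 F [ 0.6 -0.6 -0.2] op 0.14980742619640647 [-0.3   0.5   1.87  0.    0.76 -0.62]
```

Emit:
arm_command:
  deltas:
    - [[0.85,0,0,-0.3,0],[0.85,0,0,-0.3,0],[0.85,0,0,-0.2,0],[0.85,0,0,-0.08,0],[0.85,0,0,0,0]]

```text
t: 11.23
eef_pos: [537.9, -93.5, 28.6]
tcp_rot: [3.122, 0.011, 1.889]
ft_force: [-0.2, -0.0, 0.2]
opening: 0.15
```

```bash
python3 look.py 15
```

```text
tcp [537.9 -93.5  28.6] [3.122 0.011 1.889] jig -87.0 91.6 F [-0.2 -0.   0.2] op 0.14984286708844285 [-0.29  0.64  1.93  0.    0.55 -0.62]
```

View pics/scene15.png

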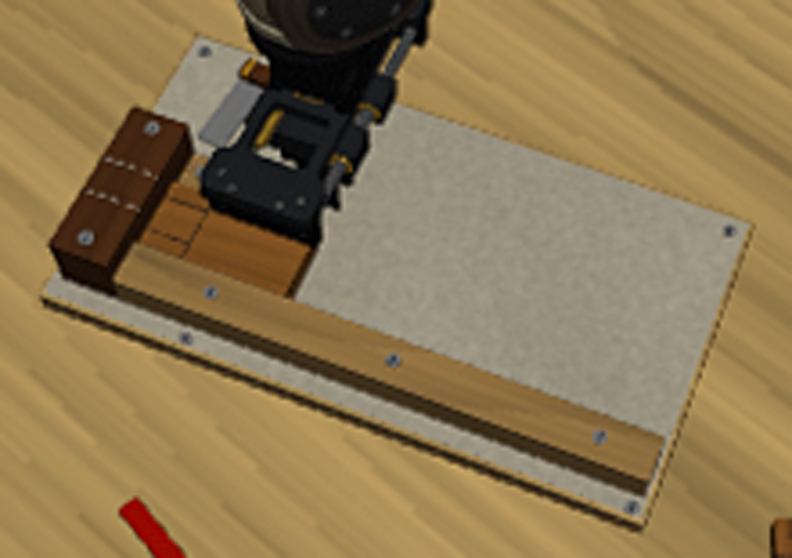

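Emit:
arm_command:
  deltas:
    - [[0.85,0.025,-0.08,-0.02,0],[0.85,0.05,0.015,0,0],[0.85,0.05,0.015,0,0],[0.85,0.03,0.007,0,0]]

```text
t: 11.67
eef_pos: [557.2, -98.8, 32.2]
tcp_rot: [3.116, 0.016, 1.889]
ft_force: [-0.0, -0.5, 0.1]
opening: 0.148
```

```bash
python3 look.py 16
```

```text
tcp [557.2 -98.8  32.2] [3.116 0.016 1.889] jig -70.3 80.5 F [-0.  -0.5  0.1] op 0.14835843589539158 [-0.29  0.65  1.88  0.    0.58 -0.61]
```

Emit:
arm_command:
  deltas:
    - [[0.85,0.02,0.004,-0.04,0],[0.85,0.02,0.004,-0.02,0]]

```text
t: 11.93
eef_pos: [561.3, -97.7, 26.3]
tcp_rot: [3.115, 0.016, 1.89]
ft_force: [0.2, 0.2, -0.5]
opening: 0.152
```

Emit:
arm_command:
  deltas:
    - [[0.85,0.02,0.004,0,0]]

```text
t: 12.02
eef_pos: [563.1, -97.2, 25.8]
tcp_rot: [3.116, 0.016, 1.89]
ft_force: [-3.5, -2.5, 1.8]
opening: 0.147
```

Emit:
arm_command:
  deltas:
    - [[0.85,0.02,0.004,0,0]]

```text
t: 12.1
eef_pos: [563.3, -97.0, 25.6]
tcp_rot: [3.12, 0.014, 1.891]
ft_force: [-21.1, -12.1, 20.5]
opening: 0.147
```

Emit:
arm_command:
  deltas:
    - [[0.85,0.02,0.004,0,0]]

```text
t: 12.18
eef_pos: [563.2, -97.0, 25.7]
tcp_rot: [3.125, 0.013, 1.891]
ft_force: [-14.0, -8.8, 13.3]
opening: 0.154
```

```bash
python3 look.py 17
```

```text
tcp [563.2 -97.   25.7] [3.125 0.013 1.891] jig -64.1 80.4 F [-14.   -8.8  13.3] op 0.15378904846397665 [-0.29  0.66  1.87 -0.    0.59 -0.6 ]
```

View pics/scene17.png

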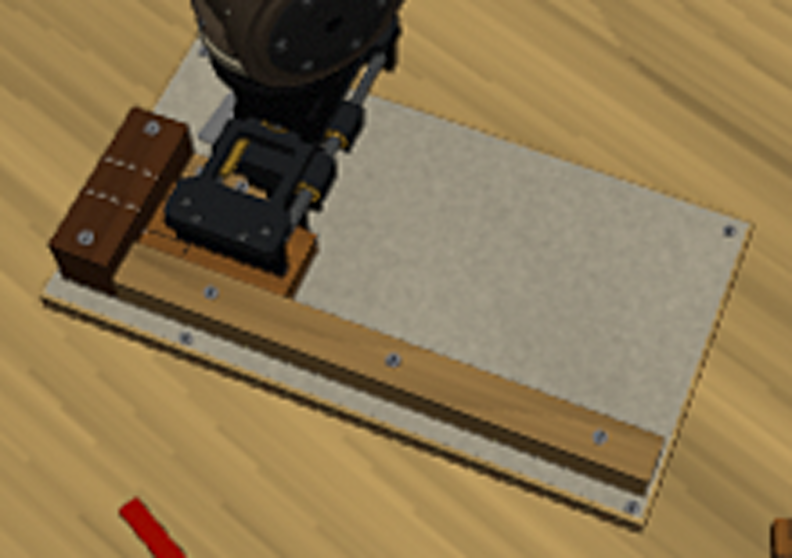

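Firm stop (14 to 21 N) within 1 mm of first touch, so the side is seated. I retract and lift clear.

Emit:
arm_command:
  deltas:
    - [[0.85,-0.03,-0.01,0,0],[0.85,-0.1,-0.033,0,0],[0.85,-0.1,-0.02,0,0],[0.85,0,0.0,0.3,0],[0.85,0,0,0.4,0],[0.85,0,0.3,0.2,0],[0.85,0,0.35,0,0],[0.85,0,0.35,0,0],[0.85,0,0.35,0,0],[0.85,0,0.35,0,0],[0.85,0,0,0,0]]

```text
t: 13.2
eef_pos: [531.2, 69.5, 118.4]
tcp_rot: [3.125, 0.009, 1.883]
ft_force: [0.5, -0.3, 0.4]
opening: 0.15
```

```bash
python3 look.py 18; python3 - <<'E'
import pickle
from h import *
C=pickle.load(open("c0.pkl","rb"))
cor=np.array([649.2,-153.2]);th=.319;R=np.array([[np.cos(th),np.sin(th)],[-np.sin(th),np.cos(th)]])
for n in("top","scene"):
  c=C[n]
  for k in(13,18):
    im=cv2.imread(f"pics/raw_{n}{k}.png").astype(np.float32);sat=im[:,:,2]-im[:,:,0]
    xs=np.arange(-80,20,.5);ys=np.arange(0,130,.5);X,Y=np.meshgrid(xs,ys)
    p=proj(c,np.c_[np.c_[X.ravel(),Y.ravel()]@R+cor,np.full(X.size,40.)]).reshape(*X.shape,2).astype(np.float32)
    r=cv2.remap(sat,p[...,0],p[...,1],cv2.INTER_LINEAR)
    a=cv2.GaussianBlur(r[144:192].mean(0).reshape(1,-1),(0,0),1.5)[0];b=cv2.GaussianBlur(r[:,70:110].mean(1).reshape(-1,1),(0,0),1.5)[:,0]
    print(n,k,"side",xs[np.argmax(np.diff(a)[:100])],"end",ys[np.argmin(np.diff(b))])
a,b=cv2.imread("pics/raw_top13.png"),cv2.imread("pics/raw_top18.png")
f=np.hstack([a[150:220,340:430],b[150:220,340:430]]);cv2.imwrite("pics/cmp.png",cv2.resize(f,None,fx=4.4,fy=4.4,interpolation=cv2.INTER_CUBIC))
E
```

```text
tcp [531.2  69.5 118.4] [3.125 0.009 1.883] jig -42.2 248.5 F [ 0.5 -0.3  0.4] op 0.1499811334248508 [ 0.01  0.48  1.89 -0.01  0.75 -0.3 ]
top 13 side -52.0 end 100.0
top 18 side -51.5 end 100.0
scene 13 side -50.5 end 98.5
scene 18 side -49.5 end 99.0
```

View pics/cmp.png

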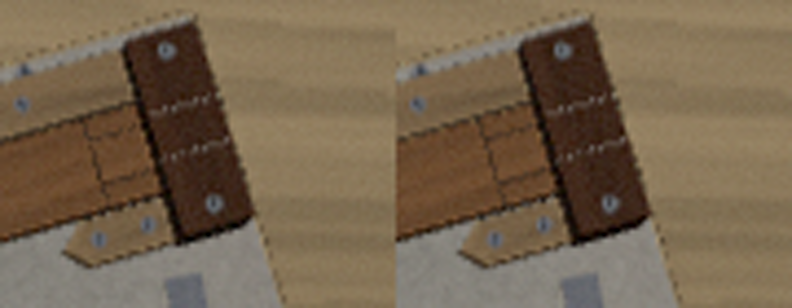

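View pics/scene18.png

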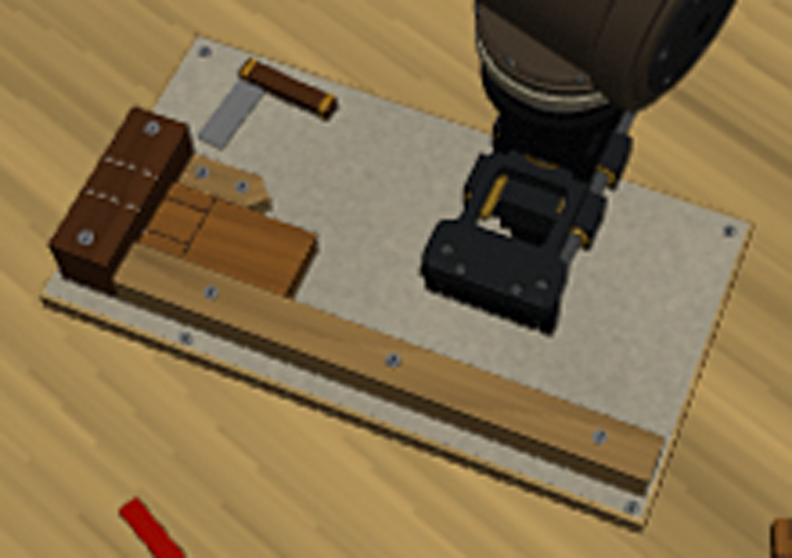

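The blank is home: keeper gap shows on one side, and there is no gap at fence or block. Handing in.

```bash
python3 -c "
from cell import env
print(env.job_done())"
```

```text
the job is handed in; nothing more can be done
None
```

I loaded the blank into the corner pocket and handed the job in at about 13 s of the 58 s allowed. No verdict is reported, so the result below rests on my own checks.

**What I did:**
- I pushed the blank square against the fence with two spread fingertips.
- I slid it about 180 mm along the fence from its end, until it stopped against the bushing block at 38 N.
- I gave its exposed side a light final nudge into the fence, with a contact force of about 15–25 N, then moved the arm clear.

**Last checks:**
- **End:** the outer end reads 99–100 mm from the block face, where 100 mm is ideal. No gap shows at the block.
- **Side:** the outer edge reads -49.5 mm in the scene view and -51.5 mm in the top view, where -50 mm is ideal. The two views disagree by 2 mm, which is about the calibration error.
- **Side before the nudge:** it read about 1 mm off the earlier flush reading, and the nudge moved it 0.5–1 mm towards the fence.
- **Angle:** I did not measure the angle again after the nudge; the blank looks parallel to the fence.
- **Tools:** the square and the visible part of the pencil look unmoved. I did not check the other tools again, but the arm never came near them at low height.

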